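# Index the cleaner carousel and free the push-and-turn safety cap

## Task

Turn the cleaner carousel clockwise by its black handle, one station on, until the amber bottle with the orange safety cap clicks home at the yellow front mark. Then open that bottle: press the cap down, keep it pressed while you twist it about a quarter turn anticlockwise, and lift it straight off. Finish still holding the cap upright in the gripper about 8 cm straight above the open bottle; leave the other things on the table where they are.

Things in the scene. Friction and masses are not known exactly. Their poses are not given: they have to be found in the camera images.
- carousel_base: Fixed steel foot, 260 mm across, with a thin shroud round its rim (top 68 mm above the table), open at the front. Origin on the turning axis at table height, z up; its own -x points to the open front and the yellow mark. On the deck above it five bottles stand 72 degrees apart on a circle of 82 mm radius: the amber one and four white ones with low fixed caps (top 106 mm above the table).
- carousel (a joint): Turning angle of the deck about the foot's vertical axis, rad, growing CLOCKWISE seen from above. Spring detents at 0, 1.257 and 2.513 (72 degrees apart) pull the deck home when let go within about 0.5 rad of them (up to 0.1 N m between them). It starts at 0; at 1.257 the amber bottle stands at the yellow front mark.
- handle_grip (a point): Centre of the black handle bar, on the turning axis, 142 mm above the table. The bar is 56 mm long, 14 mm thick, 28 mm high (128 to 156 mm above the table), on an 18 mm shaft, and turns with the deck. The point's own x axis turned +1.257 rad about z (anticlockwise from above) is the direction of the bar's THICKNESS. With the joint at 1.257 the thickness lies along the foot's x axis.
- neck (a point): Point on the amber bottle's axis level with the underside of the locked cap, 94 mm above the table; z up, turns with the deck. The bottle is 55 mm across, shoulder top 88 mm above the table, fixed to the deck; its 28 mm neck ends 14.5 mm above this point. A sprung pad in the neck pushes the cap up.
- orange_cap: Loose ribbed orange cap, 48 mm across, 26 mm high, 30 g; origin at the centre of its underside, z up. Locked, its x axis lies along the neck's. To turn, it must be pressed down over 4 mm (4.5 N at first, 8 N at 6 mm, bottoms at 6.5 mm). It turns anticlockwise only; from 0.9 rad to a stop at 2.4 rad it is free and the spring lifts it up to 4 mm. It clears the neck 20 mm up.
- milk_jug: Bystander: white milk jug, 87 x 110 x 104 mm, origin under its centre.
- tamper: Bystander: coffee tamper with a dark wooden grip, 58 mm across, 86 mm high, origin under its centre.
- white_cup: Bystander: white cup, 94 x 74 x 82 mm, origin under its centre.
- small_cup: Bystander: small white cup, 82 x 60 x 58 mm, origin under its centre.
- salt_shaker: Bystander: salt shaker, 44 mm across, 90 mm high, origin under its centre.
Not all that is in view belongs to the job. Several things have the shape of the orange_cap; the one meant has the colours described above.

How it is judged:
By the outcome, as a careful person would: the job done as asked, in the order asked, and still so for the second after the job is handed in, while the arm keeps its last pose, push and grip.
It also fails if it takes over 48 s, if anything falls off the work surface, if the arm or the gripper's body presses on something with over 40 N, if the wrist force passes 120 N, or if a joint passes its speed limit or range.

## Robot

A 6-joint arm with a two-finger parallel gripper is mounted at the origin on a cart in front of the work surface, level with it; the furniture and walls round the work are solid. World frame = base frame: x ahead of the robot, y to its left, z up, the work surface at z = 0. Lengths are in m, angles in rad, forces in N, time in s.
With the tool pointing down it reaches from about 0.325 to 0.9 m from the base axis. Payload 6.1 kg.
Tool frame: the origin (TCP) lies at the very end of the fingers, on their centre line; the grasp point (between the pads) lies 19 mm behind it; z points along the fingers, x is the direction in which the jaws open and shut, and the axes are right-handed (so a half turn about z gives the same grasp; the last joint's range is limited). The gripper opens to 87 mm and grips with 3 to 60 N. Pads are 19 mm wide; open, the fingers measure 117 mm over their backs; the gripper's body (75 mm by 190 mm) begins 51 mm behind the grasp point.
Start: joints at [-1.244, 0.22, 1.526, -0, 1.395, -0.126], TCP at [0.273, -0.562, 0.223] pointing down, gripper open.
Joint ranges: [-2.98, 2.98], [-0.91, 2.08], [0.09, 2.57], [-1.24, 4.39], [0.2, 2.65], [-2.68, 2.68]. Speed limits (rad/s): [2.57, 2.57, 3.01, 3.14, 3.14, 3.14].

## Interface

Orientations are given as a unit quaternion [w, x, y, z].
In Python, from rig import * gives the robot as it stands.
- The arm moves only by the tool move_arm, never from a script. Its argument "moves" is a list of rows, each a list of 3 entries, a list of its own where there are three numbers: the shift along the tool's x, y, z in m, then the turn about the tool's z in rad, then the opening, from 0 (shut) to 1 (fully open). In form: [[[dx, dy, dz], yaw, hand], ...]. A call has 1 to 5 rows; each row shifts and turns the commanded pose from where the row before left it, along the tool's axes as they then stand; what a row does not reach is not made up. A row lasts 1/12 s, in which the tool goes at most 41.7 mm and 7.16 degrees, less where a joint would pass 70% of its speed; a pose out of reach is approached as far as the arm can. A call with a gripper value outside its range is refused whole. The fingers move at their own pace and stop on an object; the grip force is fixed at half the most. Time passes only in rows, so rows that do not move let the fingers close. It gives the time, the measured TCP pose, the force and the opening at its end, in the units of the state.
- state(): the state, without advancing time (a new reading comes with each control period).
- snapshot(name): name is "scene" or "top" or "wrist"; returns a dict with "color" (400x640x3 uint8, red, green, blue), "vfov" (degrees; the focal length in pixels is half the picture's height over the tangent of half this angle, whatever the lens; pixels are square), "cx", "cy" (the principal point, pixels), "world_from_camera" (4x4, takes a point from camera to world coordinates); the wrist camera has in their place "tool_from_camera" (4x4, takes a point from camera to tool coordinates, whose origin is the TCP and whose axes are the tool frame's). Camera axes: x right, y down, z forward; pixel columns grow to the right and rows downward; lengths in m; the calibration is good to about 2 mm. A picture is of the moment at which its call begins: read the wrist's pose just before it. There is no depth.
- sign_off(): hands the job in, once; it reports no verdict.
The state is a dict: "time": time; "joint_positions": joint angles; "joint_vel": joint speeds; "joint_efforts": joint torques, N m; "tool_pos": TCP position; "eef_rot": TCP orientation; "wrist_force": force on the tool from outside, world axes, zero at the start; "torque": the same for the moment, N m; "opening": opening from 0.0 (shut) to 1.0 (fully open).
Only numpy, scipy, OpenCV 4.12 (cv2) and the standard library are available. Lean on these libraries where they do the work, as an engineer would, in place of code of your own. Each camera call takes 0.05 s, during which the arm holds its last target. There are 200 camera calls.

## Working session

There is one attempt and no reset: what is moved stays moved. The work goes in short steps, Python scripts to look and compute and a tool call to move; the robot and the scene stay as the last step left them, time stands still between calls to the robot, and variables do not carry over. Pictures are saved under pics/ and viewed, about 8 in all and at most 12, crops included, and the job is handed in when it is done.

Besides the shell and the picture viewer there is one more tool, called after "Call:" by a JSON object that holds its "op" and its "data". move_arm: Moves the arm, as the interface text tells. Its arguments: {"type":"object","properties":{"moves":{"type":"array"}},"required":["moves"]}

```bash
mkdir -p pics; ls; python3 - <<'E'
from rig import *
import cv2, numpy as np
s=state(); print({k:np.round(v,3).tolist() for k,v in s.items()})
for n in ("scene","top"):
    d=snapshot(n); np.savez(f"{n}0.npz",**d)
    cv2.imwrite(f"pics/{n}0.png",d["color"][...,::-1])
    print(n,d["vfov"],d["cx"],d["cy"],np.round(d["world_from_camera"],3).tolist())
E
```

```text
pics
{'time': 0.0, 'joint_positions': [-1.244, 0.221, 1.528, 0.0, 1.395, -0.126], 'joint_vel': [0.0, 0.001, -0.0, -0.0, 0.001, -0.001], 'joint_efforts': [0.001, -49.462, -38.737, 0.07, 0.057, -0.0], 'tool_pos': [0.273, -0.561, 0.221], 'eef_rot': [-0.001, 0.848, -0.53, -0.001], 'wrist_force': [0.089, -0.533, -0.0], 'torque': [0.026, 0.034, -0.009], 'opening': 1.001}
scene 51.94802087500299 316.49721002844996 203.77442369024894 [[-0.524, -0.483, 0.701, -0.22], [-0.852, 0.281, -0.442, 0.6], [0.016, -0.829, -0.559, 0.739], [0.0, 0.0, 0.0, 1.0]]
top 57.218707911762564 313.5241412404228 200.1055113262421 [[0.023, -0.978, 0.206, 0.3], [-1.0, -0.024, -0.0, 0.14], [0.005, -0.206, -0.979, 1.08], [0.0, 0.0, 0.0, 1.0]]
```

View pics/scene0.png

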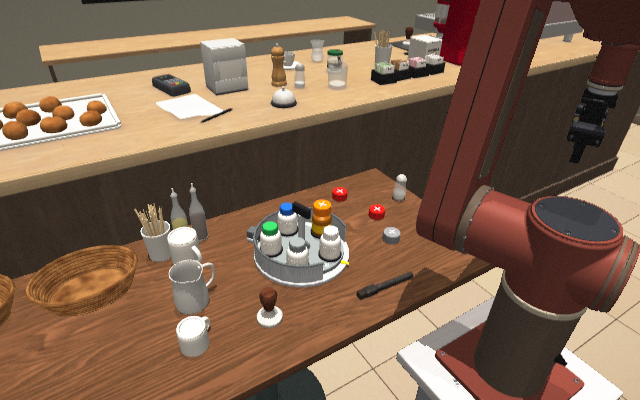

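View pics/top0.png

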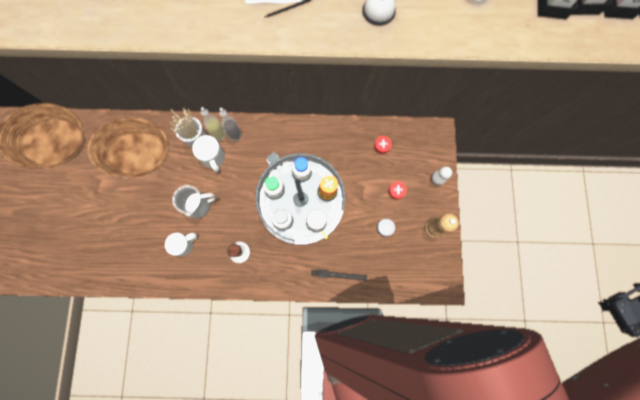

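Top view: amber bottle with orange cap at (329,187) on the carousel (centre ≈(300,199)), yellow mark at (325,235). Look-alikes: red caps at (383,144) and (398,190), a grey one at (387,228), a round orange-ish thing at (449,222). The orange cap on the amber bottle fits; I'll confirm it in an enlarged crop.

```bash
cat > h.py <<'E'
import numpy as np, cv2
def load(n):
    d=np.load(n); return {k:d[k] for k in d}
def ray(d,u,v,T=None):
    T=d["world_from_camera"] if T is None else T
    f=200/np.tan(np.radians(float(d["vfov"]))/2)
    r=T[:3,:3]@np.array([(u-d["cx"])/f,(v-d["cy"])/f,1.]); return T[:3,3],r/np.linalg.norm(r)
def onplane(d,u,v,z,T=None):
    o,r=ray(d,u,v,T); return o+r*(z-o[2])/r[2]
def proj(d,p,T=None):
    T=d["world_from_camera"] if T is None else T
    f=200/np.tan(np.radians(float(d["vfov"]))/2)
    c=np.linalg.inv(T)@np.append(p,1); return np.array([c[0]/c[2]*f+d["cx"],c[1]/c[2]*f+d["cy"]])
def blobs(img,lo,hi,amin=15):
    m=cv2.inRange(cv2.cvtColor(img,cv2.COLOR_RGB2HSV),np.array(lo),np.array(hi))
    n,l,st,c=cv2.connectedComponentsWithStats(m)
    return [(c[i].round(1).tolist(),st[i].tolist()) for i in range(1,n) if st[i,4]>=amin],m
E
python3 - <<'E'
from h import *
t=load("top0.npz"); s=load("scene0.npz")
a=cv2.resize(t["color"][140:260,240:360],None,fx=5,fy=5,interpolation=cv2.INTER_CUBIC)
cv2.imwrite("pics/c0.png",a[...,::-1])
b=cv2.resize(s["color"][180:300,230:430],None,fx=4,fy=4,interpolation=cv2.INTER_CUBIC)
cv2.imwrite("pics/c1.png",b[...,::-1])
for n,d in (("top",t),("scene",s)):
    for nm,lo,hi in (("orange",(8,170,120),(24,255,255)),("yellow",(25,130,120),(34,255,255)),("blue",(105,120,60),(125,255,255)),("green",(55,120,60),(85,255,255))):
        print(n,nm,blobs(d["color"],lo,hi,6)[0])
E
```

```text
top orange [([327.3, 193.5], [323, 192, 11, 4, 18])]
top yellow []
top blue [([300.1, 158.5], [295, 157, 12, 5, 19]), ([301.2, 169.3], [297, 167, 10, 4, 11])]
top green []
scene orange [([54.0, 113.2], [40, 97, 33, 31, 519]), ([91.9, 111.8], [80, 101, 25, 22, 277]), ([17.0, 118.2], [3, 103, 34, 32, 578]), ([321.7, 210.6], [313, 199, 19, 24, 347]), ([317.3, 228.4], [312, 222, 13, 12, 88]), ([112.5, 246.7], [111, 246, 4, 2, 6]), ([131.3, 253.9], [130, 252, 4, 5, 9]), ([124.4, 270.6], [123, 268, 4, 6, 8]), ([84.6, 278.3], [80, 275, 12, 8, 38]), ([3.5, 284.2], [0, 282, 8, 6, 13]), ([66.9, 287.2], [65, 286, 5, 4, 8]), ([62.7, 295.2], [57, 290, 12, 12, 52]), ([8.2, 295.4], [6, 292, 6, 8, 12])]
scene yellow [([344.1, 262.1], [341, 260, 8, 5, 21])]
scene blue [([286.2, 208.5], [280, 203, 14, 12, 142])]
scene green [([333.9, 52.3], [328, 50, 13, 5, 47]), ([269.6, 227.9], [262, 221, 16, 15, 182])]
```

View pics/c0.png

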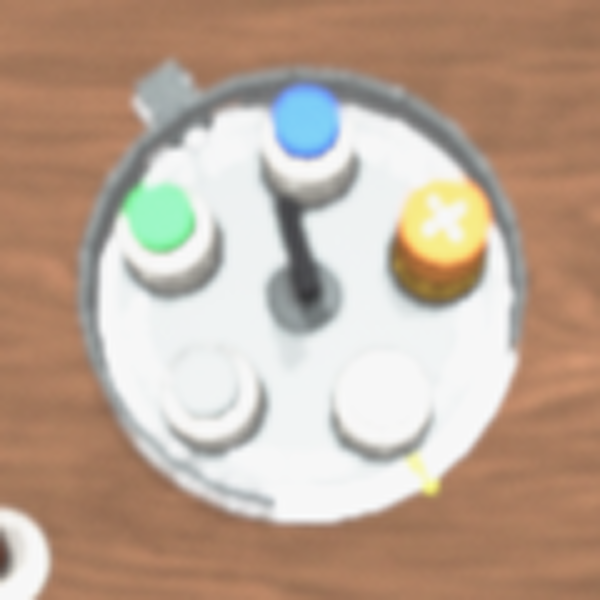

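View pics/c1.png

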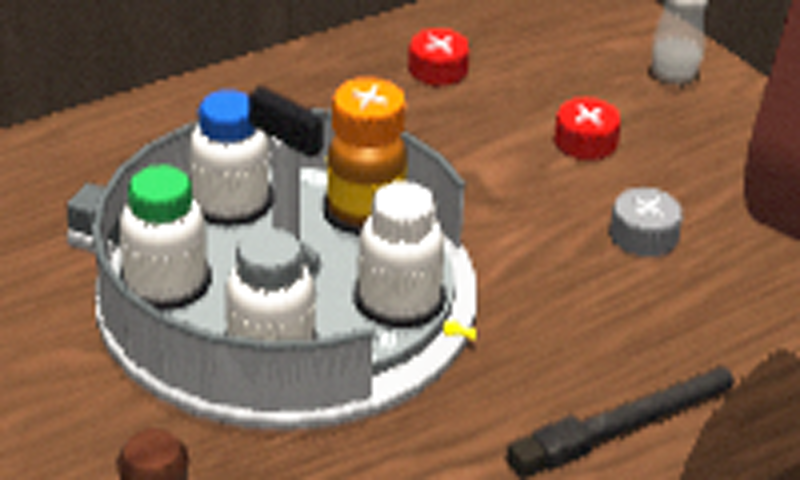

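The crops confirm the orange, white-crossed cap on the amber bottle (scene ≈(322,208)). The red and grey ones lie loose on the table. Next: fit the carousel centre and heading.

```bash
python3 - <<'E'
from h import *
t=load("top0.npz"); s=load("scene0.npz")
from scipy.optimize import least_squares
def c(u,v): return (u+.5)/5+239.5,(v+.5)/5+139.5
def cs(u,v): return (u+.5)/4+229.5,(v+.5)/4+179.5
top={"blue":(c(305,121),.106),"green":(c(162,217),.106),"grey":(c(206,381),.106),"white":(c(383,385),.106),"amber":(c(445,218),.120)}
sc={"blue":(cs(229,106),.106),"green":(cs(160,183),.106),"grey":(cs(271,247),.106),"white":(cs(405,199),.106),"amber":(cs(369,97),.120)}
order=["white","amber","blue","green","grey"] # anticlockwise from above
for nm,d,S in (("top",t,top),("scene",s,sc)):
    P=np.array([onplane(d,*S[k][0],S[k][1])[:2] for k in order])
    f=lambda q:(P-(q[:2]+.082*np.c_[np.cos(q[2]+np.arange(5)*2*np.pi/5),np.sin(q[2]+np.arange(5)*2*np.pi/5)])).ravel()
    r=least_squares(f,[*P.mean(0),np.arctan2(*(P[0]-P.mean(0))[::-1])])
    print(nm,P.round(4).tolist(),"centre,front ang",r.x.round(4),"res",np.abs(r.fun).max().round(4))
print("handle top", onplane(t,*c(297,245),.156)[:2], "bar ends",onplane(t,*c(288,200),.156)[:2],onplane(t,*c(308,295),.156)[:2])
print("handle scene",onplane(s,*cs(287,113),.148)[:2], "ends",onplane(s,*cs(254,97),.156)[:2],onplane(s,*cs(319,127),.156)[:2])
print("yellow", onplane(t,*c(425,475),.0)[:2],onplane(s,344.1,262.1,.0)[:2],onplane(s,344.1,262.1,.02)[:2])
E
```

```text
top [[0.4601, 0.1311], [0.55, 0.0997], [0.6072, 0.1776], [0.5504, 0.2542], [0.46, 0.2263]] centre,front ang [ 0.5256  0.1778 -2.5193] res 0.0014
scene [[0.4582, 0.1276], [0.5498, 0.0972], [0.6061, 0.1743], [0.5513, 0.2535], [0.4594, 0.2241]] centre,front ang [ 0.525   0.1753 -2.5231] res 0.0009
handle top [0.52431661 0.17771661] bar ends [0.54831227 0.18316602] [0.49795661 0.17121214]
handle scene [0.5258561 0.1745422] ends [0.54181498 0.18946034] [0.49257971 0.1708094 ]
yellow [0.42434766 0.10415854] [0.43421492 0.09662824] [0.41652351 0.11023851]
```

Both views agree: centre (0.525, 0.1765), front heading −2.521 rad, residual ≤1.4 mm. The handle reads the same. Moving to above the handle with the jaws on the bar's thickness (heading 1.878, which keeps joint 6 in range for both turns).

Call:
{"op": "move_arm", "data": {"moves": [[[-0.0276,-0.0275,-0.012],0,1],[[-0.0276,-0.0275,-0.012],0,1],[[-0.0276,-0.0275,-0.012],0,1],[[-0.0276,-0.0275,-0.012],0,1],[[-0.0276,-0.0275,-0.012],0,1]]}}

```text
time: 0.52
tool_pos: [0.3367, -0.3758, 0.2824]
eef_rot: [-0.0, 0.848, -0.531, -0.0]
wrist_force: [0.3, -0.6, 0.4]
opening: 0.996
```

Call:
{"op": "move_arm", "data": {"moves": [[[-0.0276,-0.0275,-0.004],0,1],[[-0.0276,-0.0275,-0.004],0,1],[[-0.0276,-0.0275,-0.004],0,1],[[-0.0276,-0.0275,-0.004],0,1],[[-0.0276,-0.0275,-0.004],0,1]]}}

```text
time: 0.93
tool_pos: [0.3999, -0.1916, 0.3025]
eef_rot: [-0.0, 0.848, -0.531, -0.0]
wrist_force: [1.2, 0.4, 0.7]
opening: 1.001
```

Call:
{"op": "move_arm", "data": {"moves": [[[-0.0276,-0.0275,0],0,1],[[-0.0276,-0.0275,0],0,1],[[-0.0276,-0.0275,0],0,1],[[-0.0276,-0.0275,0],0,1],[[-0.0276,-0.0275,0],0,1]]}}

```text
time: 1.35
tool_pos: [0.4632, -0.0073, 0.3024]
eef_rot: [0.0, 0.848, -0.53, 0.0]
wrist_force: [0.8, 0.3, 0.6]
opening: 1.002
```

Call:
{"op": "move_arm", "data": {"moves": [[[-0.0276,-0.0275,0],0,1],[[-0.0276,-0.0275,0],0,1],[[-0.0276,-0.0275,0],0,1],[[-0.0276,-0.0275,0],0,1],[[-0.0276,-0.0275,0],0,1]]}}

```text
time: 1.77
tool_pos: [0.5265, 0.1771, 0.3021]
eef_rot: [0.0, 0.848, -0.53, -0.0]
wrist_force: [0.9, -0.3, 0.9]
opening: 0.998
```

Call:
{"op": "move_arm", "data": {"moves": [[[0,0,0],-0.12,0.5],[[0,0,0],-0.12,0.5],[[0,0,0],-0.12,0.5],[[0,0,0],-0.12,0.5],[[0,0,0],-0.12,0.5]]}}

```text
time: 2.18
tool_pos: [0.5262, 0.1752, 0.3018]
eef_rot: [0.0, 0.967, -0.253, -0.001]
wrist_force: [0.1, 0.6, 0.1]
opening: 0.71
```

Call:
{"op": "move_arm", "data": {"moves": [[[0,0,0],-0.12,0.5],[[0,0,0],-0.12,0.5],[[0,0,0],-0.12,0.5],[[0,0,0],-0.12,0.5],[[0,0,0],-0.12,0.5]]}}

```text
time: 2.6
tool_pos: [0.5262, 0.175, 0.3019]
eef_rot: [0.0, 0.999, 0.044, -0.001]
wrist_force: [-0.4, -0.1, -0.6]
opening: 0.507
```

Call:
{"op": "move_arm", "data": {"moves": [[[0,0,0],-0.12,0.5],[[0,0,0],-0.12,0.5],[[0,0,0],-0.12,0.5],[[0,0,0],-0.12,0.5],[[0,0,0],-0.12,0.5]]}}

```text
time: 3.02
tool_pos: [0.5262, 0.1749, 0.3019]
eef_rot: [-0.0, 0.941, 0.337, -0.001]
wrist_force: [-0.2, 0.4, -0.5]
opening: 0.499
```

Call:
{"op": "move_arm", "data": {"moves": [[[0,0,0],-0.12,0.5],[[0,0,0],-0.12,0.5],[[0,0,0],-0.12,0.5],[[0,0,0],-0.12,0.5],[[0,0,0],-0.12,0.5]]}}

```text
time: 3.43
tool_pos: [0.5262, 0.1749, 0.302]
eef_rot: [-0.0, 0.8, 0.6, -0.0]
wrist_force: [-0.5, -0.6, -0.1]
opening: 0.497
```

Call:
{"op": "move_arm", "data": {"moves": [[[0,0,0],-0.12,0.5],[[0,0,0],-0.12,0.5],[[0,0,0],-0.12,0.5],[[0,0,0],-0.12,0.5],[[0,0,0],-0.12,0.5]]}}

```text
time: 3.85
tool_pos: [0.5262, 0.1749, 0.302]
eef_rot: [-0.0, 0.587, 0.81, -0.0]
wrist_force: [0.3, -0.3, -0.2]
opening: 0.499
```

Over the handle at z = 0.302; checking with the wrist camera.

```bash
cat >> h.py <<'E'
from scipy.spatial.transform import Rotation as R
def tool(s):
    q=s["eef_rot"]; T=np.eye(4); T[:3,:3]=R.from_quat([q[1],q[2],q[3],q[0]]).as_matrix(); T[:3,3]=s["tool_pos"]; return T
def shift(s,p):  # world target -> tool-axis shift
    T=tool(s); return (T[:3,:3].T@(np.asarray(p)-T[:3,3])).round(4)
def heading(s):
    T=tool(s); return np.arctan2(T[1,0],T[0,0])
E
python3 - <<'E'
from rig import *; from h import *
s=state(); w=snapshot("wrist"); T=tool(s)@w["tool_from_camera"]
np.savez("w0.npz",T=T,**w)
print("heading",heading(s),s["joint_positions"],"cam",T[:3,3])
print("proj centre .156",proj(w,[.525,.1765,.156],T),"shift",shift(s,[.525,.1765,.130]))
im=cv2.cvtColor(w["color"],cv2.COLOR_RGB2BGR)
cv2.imwrite("pics/w0.png",im)
E
```

```text
heading 1.8879691308493758 [ 1.78735038e-01  1.13039288e-02  1.60646741e+00  1.54782452e-05
  1.52492579e+00 -1.70923490e+00] cam [0.45105152 0.15047149 0.46458736]
proj centre .156 [318.00591895 181.5656683 ] shift [ 0.0018 -0.0005  0.172 ]
```

View pics/w0.png

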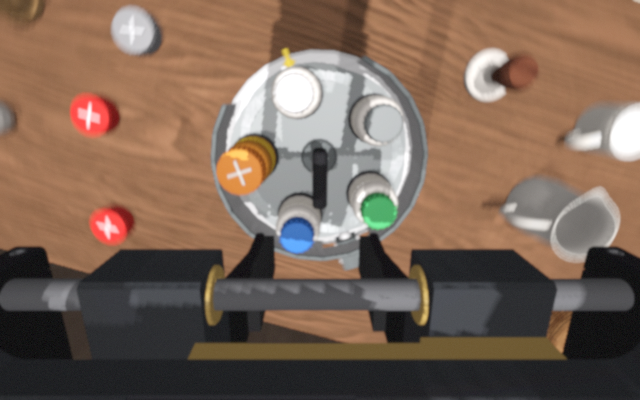

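Wrist view: bar centre at ≈(320,179) against a predicted (318,182), lined up between the fingers. Agreement is within ~1.5 mm, so I'll descend, grip and turn clockwise.

Call:
{"op": "move_arm", "data": {"moves": [[[0.0025,-0.0005,0.035],0,0.5],[[0,0,0.035],0,0.5],[[0,0,0.035],0,0.5],[[0,0,0.035],0,0.5],[[0,0,0.032],0,0.5]]}}

```text
time: 4.32
tool_pos: [0.5244, 0.1771, 0.1282]
eef_rot: [-0.0, 0.59, 0.807, -0.0]
wrist_force: [0.0, 0.1, 0.2]
opening: 0.499
```

Call:
{"op": "move_arm", "data": {"moves": [[[0,0,0],0,0],[[0,0,0],0,0],[[0,0,0],0,0],[[0,0,0],0,0],[[0,0,0],0,0]]}}

```text
time: 4.73
tool_pos: [0.5272, 0.1776, 0.1334]
eef_rot: [0.002, 0.589, 0.808, 0.002]
wrist_force: [0.9, 0.8, 0.5]
opening: 0.209
```

Call:
{"op": "move_arm", "data": {"moves": [[[0,0,0],0,0],[[0,0,0],0,0],[[0,0,0],0,0]]}}

```text
time: 4.98
tool_pos: [0.5268, 0.1781, 0.1331]
eef_rot: [0.001, 0.589, 0.808, 0.002]
wrist_force: [-0.2, 2.0, 7.5]
opening: 0.162
```

Opening of 0.162 is 14.1 mm, the bar's thickness, so it's gripped. Turning 1.26 rad clockwise.

Call:
{"op": "move_arm", "data": {"moves": [[[0,0,0],0.084,0],[[0,0,0],0.084,0],[[0,0,0],0.084,0],[[0,0,0],0.084,0],[[0,0,0],0.084,0]]}}

```text
time: 5.4
tool_pos: [0.5269, 0.1772, 0.1331]
eef_rot: [0.001, 0.746, 0.666, 0.001]
wrist_force: [-1.7, -2.1, 7.0]
opening: 0.162
```

Call:
{"op": "move_arm", "data": {"moves": [[[0,0,0],0.084,0],[[0,0,0],0.084,0],[[0,0,0],0.084,0],[[0,0,0],0.084,0],[[0,0,0],0.084,0]]}}

```text
time: 5.82
tool_pos: [0.5266, 0.1762, 0.1331]
eef_rot: [0.002, 0.868, 0.496, 0.001]
wrist_force: [-2.8, -5.4, 9.0]
opening: 0.162
```

Call:
{"op": "move_arm", "data": {"moves": [[[0,0,0],0.084,0],[[0,0,0],0.084,0],[[0,0,0],0.084,0],[[0,0,0],0.084,0],[[0,0,0],0.084,0]]}}

```text
time: 6.23
tool_pos: [0.5259, 0.1754, 0.1331]
eef_rot: [0.002, 0.953, 0.304, 0.0]
wrist_force: [-6.8, -6.9, 12.2]
opening: 0.158
```

Call:
{"op": "move_arm", "data": {"moves": [[[0,0,0],0,0],[[0,0,0],0,0],[[0,0,0],0,0]]}}

```text
time: 6.48
tool_pos: [0.5259, 0.1754, 0.1331]
eef_rot: [0.002, 0.952, 0.306, 0.0]
wrist_force: [-6.2, -7.0, 11.9]
opening: 0.161
```

```bash
python3 - <<'E'
from rig import *; from h import *
s=state(); print("heading",heading(s),s["tool_pos"],s["opening"],s["wrist_force"],s["torque"],s["joint_positions"])
E
```

```text
heading 0.6217664156088526 [0.52588479 0.17544035 0.13309958] 0.1612015533021188 [-6.24027011 -6.99000721 11.89882183] [-1.23528634  0.77126776 -0.04317341] [ 0.18183284  0.13439062  1.79893198 -0.00358745  1.20747588 -0.43866119]
```

Heading 0.622 (target 0.621). Releasing, rising, and moving over the front station.

Call:
{"op": "move_arm", "data": {"moves": [[[0,0,0],0,0.45],[[0,0,0],0,0.45],[[0,0,0],0,0.45],[[0,0,0],0,0.45],[[0,0,0],0,0.45]]}}

```text
time: 6.9
tool_pos: [0.5252, 0.1773, 0.1304]
eef_rot: [-0.0, 0.952, 0.306, -0.0]
wrist_force: [0.1, 0.3, -0.3]
opening: 0.414
```

Call:
{"op": "move_arm", "data": {"moves": [[[0,0,-0.03],0,0.45],[[0,0,-0.03],0,0.45],[[0,0,-0.03],0,0.8],[[0,0,-0.03],0,0.8],[[-0.041,0,0],0,0.8]]}}

```text
time: 7.32
tool_pos: [0.499, 0.1558, 0.2579]
eef_rot: [0.0, 0.952, 0.307, 0.007]
wrist_force: [-0.3, -1.3, 1.0]
opening: 0.596
```

Call:
{"op": "move_arm", "data": {"moves": [[[-0.041,0,0],0,0.8],[[0,0,0],0,0.8],[[0,0,0],0,0.8]]}}

```text
time: 7.57
tool_pos: [0.4571, 0.1288, 0.2502]
eef_rot: [-0.0, 0.952, 0.306, -0.0]
wrist_force: [0.2, 0.3, 0.3]
opening: 0.772
```

```bash
python3 - <<'E'
from rig import *; from h import *
s=state(); w=snapshot("wrist"); T=tool(s)@w["tool_from_camera"]
np.savez("w1.npz",T=T,**w)
a=np.array([.525,.1765])+.082*np.array([np.cos(-2.521),np.sin(-2.521)])
print("heading",heading(s),s["tool_pos"],s["joint_positions"],s["opening"],s["wrist_force"])
print("pred cap top",a,proj(w,[*a,.120],T),"shift",shift(s,[*a,.102]),"handle",proj(w,[.525,.1765,.156],T))
print("orange",blobs(w["color"],(8,120,120),(24,255,255),60)[0])
cv2.imwrite("pics/w1.png",w["color"][...,::-1])
t=snapshot("top"); np.savez("top1.npz",**t); sc=snapshot("scene"); np.savez("scene1.npz",**sc)
e=lambda d,y,x:cv2.resize(d["color"][y:y+120,x:x+120],(400,400),interpolation=cv2.INTER_CUBIC)
cv2.imwrite("pics/c2.png",np.hstack([e(t,140,240),e(sc,180,240)])[...,::-1])
E
```

```text
heading 0.6209451411999584 [0.45712584 0.12881475 0.25024708] [ 1.08376129e-01 -1.64979055e-01  1.86809505e+00  4.23932028e-05
  1.43854716e+00 -5.12574603e-01] 0.7715888573587979 [0.1542546  0.31852009 0.31974267]
pred cap top [0.45829022 0.12881557] [317.36067258 187.56553779] shift [0.001  0.0007 0.1482] handle [422.48769337 199.75203798]
orange [([303.8, 35.6], [209, 0, 192, 98, 7034]), ([412.7, 18.6], [393, 0, 37, 37, 398]), ([440.1, 6.7], [435, 0, 12, 18, 78]), ([452.0, 11.5], [438, 0, 33, 32, 221]), ([468.5, 21.4], [452, 0, 31, 48, 292]), ([542.1, 31.4], [464, 0, 153, 97, 3364]), ([178.7, 15.3], [173, 7, 18, 20, 83]), ([172.5, 32.0], [161, 24, 26, 18, 70]), ([439.8, 35.4], [434, 30, 14, 12, 72]), ([569.6, 76.8], [522, 38, 87, 87, 1098]), ([206.0, 53.6], [192, 43, 32, 19, 87]), ([498.5, 61.9], [491, 50, 17, 23, 120]), ([604.4, 97.9], [563, 62, 77, 80, 1449]), ([518.3, 86.4], [509, 73, 21, 30, 129]), ([257.2, 129.7], [230, 96, 54, 79, 1305]), ([593.1, 116.8], [584, 108, 20, 19, 71]), ([123.8, 150.4], [103, 124, 57, 54, 417]), ([549.5, 146.1], [532, 125, 36, 45, 442]), ([562.9, 1
[... 443 characters left out ...]
23, 193, 18, 21, 85]), ([205.7, 231.3], [182, 199, 47, 71, 590]), ([101.7, 206.2], [95, 200, 19, 13, 78]), ([577.6, 223.7], [560, 203, 36, 38, 163]), ([75.4, 237.5], [59, 214, 37, 42, 298]), ([245.2, 225.4], [239, 215, 13, 21, 63]), ([598.4, 225.3], [588, 215, 20, 23, 64]), ([91.6, 237.5], [83, 230, 17, 19, 89]), ([201.3, 265.7], [192, 256, 23, 20, 89]), ([311.2, 273.6], [297, 269, 31, 9, 123]), ([161.2, 284.4], [156, 270, 12, 30, 167]), ([472.3, 298.8], [468, 273, 10, 51, 206]), ([159.9, 312.7], [156, 301, 10, 23, 106]), ([357.6, 318.5], [346, 312, 23, 18, 102]), ([335.2, 336.3], [229, 312, 188, 47, 1119]), ([237.5, 323.0], [232, 314, 12, 18, 62]), ([222.0, 351.2], [210, 338, 25, 21, 159])]
```

View pics/w1.png

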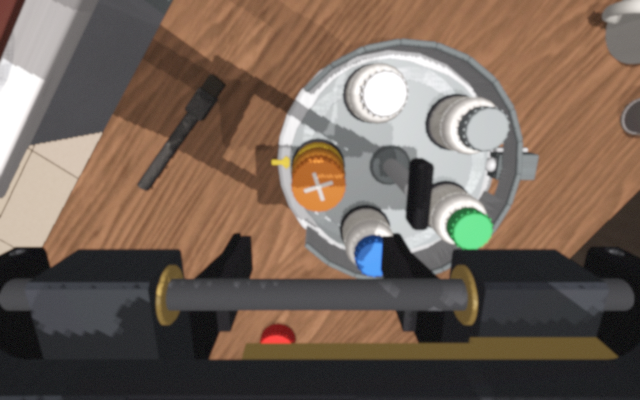

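Wrist view: orange cap top centre ≈(318,186), predicted (317,188), radially in line with the yellow mark (281,162), so the deck is home. Descending on the cap with TCP ≈ 0.104, above the shoulder.

Call:
{"op": "move_arm", "data": {"moves": [[[0.0015,0,0.035],0,0.8],[[0,0,0.035],0,0.8],[[0,0,0.035],0,0.8],[[0,0,0.025],0,0.8],[[0,0,0.016],0,0.8]]}}

```text
time: 8.13
tool_pos: [0.4586, 0.1306, 0.1009]
eef_rot: [-0.001, 0.952, 0.306, -0.002]
wrist_force: [-1.0, 0.3, -0.3]
opening: 0.797
```

Call:
{"op": "move_arm", "data": {"moves": [[[0,0,0],0,0.8],[[0,0,0],0,0],[[0,0,0],0,0],[[0,0,0],0,0],[[0,0,0],0,0]]}}

```text
time: 8.55
tool_pos: [0.4607, 0.1303, 0.1061]
eef_rot: [0.0, 0.952, 0.306, 0.001]
wrist_force: [-4.1, -3.8, 3.4]
opening: 0.582
```

Call:
{"op": "move_arm", "data": {"moves": [[[0,0,0],0,0],[[0,0,0],0,0],[[0,0,0],0,0]]}}

```text
time: 8.8
tool_pos: [0.4596, 0.1296, 0.1058]
eef_rot: [0.001, 0.952, 0.306, -0.0]
wrist_force: [-4.5, -4.2, 4.9]
opening: 0.535
```

Cap gripped (46.5 mm). Now pressing down in small steps.

Call:
{"op": "move_arm", "data": {"moves": [[[-0.0005,0,0.002],0,0],[[-0.0005,0,0.002],0,0],[[0,0,0.002],0,0],[[0,0,0],0,0],[[0,0,0],0,0]]}}

```text
time: 9.22
tool_pos: [0.4599, 0.1295, 0.1005]
eef_rot: [0.0, 0.952, 0.306, 0.001]
wrist_force: [-3.5, -0.9, 6.3]
opening: 0.534
```

Call:
{"op": "move_arm", "data": {"moves": [[[0,0,0.0015],0,0],[[0,0,0.001],0,0],[[0,0,0],0,0]]}}

```text
time: 9.47
tool_pos: [0.4602, 0.1292, 0.0996]
eef_rot: [0.001, 0.952, 0.306, 0.001]
wrist_force: [-9.1, -4.4, 19.4]
opening: 0.539
```

```bash
python3 - <<'E'
from rig import *; from h import *
s=state(); print("heading",heading(s),s["tool_pos"],s["opening"],s["wrist_force"],s["torque"],s["joint_positions"])
E
```

```text
heading 0.6226711232826847 [0.4602432  0.12916257 0.09961132] 0.5388661562555874 [-9.11617261 -4.37399976 19.38867391] [-0.82736407  1.58329791  0.10986864] [ 1.09590532e-01 -6.01019513e-03  2.01622418e+00 -1.77424579e-03
  1.12931892e+00 -5.12322937e-01]
```

Bottomed out (6 mm down, 19 N). Twisting anticlockwise with the press kept on.

Call:
{"op": "move_arm", "data": {"moves": [[[0,0,0],-0.1,0],[[0,0,0],-0.1,0],[[0,0,0],-0.1,0]]}}

```text
time: 9.72
tool_pos: [0.4613, 0.1299, 0.0996]
eef_rot: [0.001, 0.895, 0.447, 0.002]
wrist_force: [-2.6, 0.5, 12.6]
opening: 0.534
```

Call:
{"op": "move_arm", "data": {"moves": [[[0,0,0],-0.1,0],[[0,0,0],-0.1,0],[[0,0,0],-0.1,0],[[0,0,0],-0.1,0],[[0,0,0],-0.1,0]]}}

```text
time: 10.13
tool_pos: [0.4615, 0.1299, 0.0996]
eef_rot: [0.002, 0.756, 0.654, 0.002]
wrist_force: [-2.5, -0.2, 12.6]
opening: 0.533
```

Call:
{"op": "move_arm", "data": {"moves": [[[0,0,0],-0.1,0],[[0,0,0],-0.1,0],[[0,0,0],-0.1,0],[[0,0,0],-0.1,0],[[0,0,0],-0.1,0]]}}

```text
time: 10.55
tool_pos: [0.4615, 0.1303, 0.0996]
eef_rot: [0.002, 0.571, 0.821, 0.002]
wrist_force: [-2.9, 0.2, 12.9]
opening: 0.536
```

Call:
{"op": "move_arm", "data": {"moves": [[[0,0,0],-0.1,0],[[0,0,0],-0.1,0],[[0,0,0],-0.1,0],[[0,0,0],0,0],[[0,0,0],0,0]]}}

```text
time: 10.97
tool_pos: [0.4617, 0.1303, 0.0996]
eef_rot: [0.003, 0.444, 0.896, 0.002]
wrist_force: [-1.9, 0.8, 11.2]
opening: 0.538
```

```bash
python3 - <<'E'
from rig import *; from h import *
s=state(); print("heading",heading(s),s["tool_pos"],s["opening"],s["wrist_force"],s["torque"],s["joint_positions"])
for n in ("scene","top"):
    d=snapshot(n); np.savez(n+"2.npz",**d)
t,sc=load("top2.npz"),load("scene2.npz")
e=lambda d,y,x:cv2.resize(d["color"][y:y+120,x:x+120],(400,400),interpolation=cv2.INTER_CUBIC)
cv2.imwrite("pics/c3.png",np.hstack([e(t,140,240),e(sc,180,270)])[...,::-1])
E
```

```text
heading 2.2225373180314767 [0.4617407  0.13026279 0.09961582] 0.5384743462063415 [-1.89111496  0.81532763 11.21650929] [ 0.18785549  0.31863837 -0.02475142] [ 1.10088433e-01 -5.46333824e-03  2.01568214e+00  4.67461571e-04
  1.12515668e+00 -2.11265695e+00]
```

View pics/c3.png

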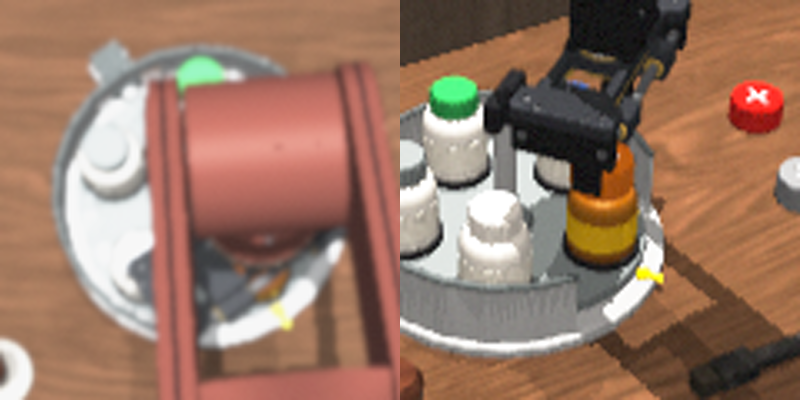

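Scene crop: jaws on the orange cap, bottle at the yellow mark, cap turned 1.6 rad with the press held. Lifting straight up.

Call:
{"op": "move_arm", "data": {"moves": [[[0,0,-0.003],0,0],[[0,0,-0.003],0,0],[[0,0,-0.004],0,0],[[0,0,-0.005],0,0],[[0,0,0],0,0]]}}

```text
time: 11.48
tool_pos: [0.4596, 0.1297, 0.1123]
eef_rot: [0.001, 0.444, 0.896, 0.0]
wrist_force: [1.0, -0.4, -1.1]
opening: 0.53
```

Call:
{"op": "move_arm", "data": {"moves": [[[0,0,-0.006],0,0],[[0,0,-0.006],0,0],[[0,0,-0.01],0,0],[[0,0,-0.015],0,0],[[0,0,-0.015],0,0]]}}

```text
time: 11.9
tool_pos: [0.4585, 0.1296, 0.1637]
eef_rot: [-0.001, 0.444, 0.896, -0.0]
wrist_force: [0.2, 0.4, -0.3]
opening: 0.537
```

Call:
{"op": "move_arm", "data": {"moves": [[[0,0,-0.015],0,0],[[0,0,-0.01],0,0],[[0,0,-0.005],0,0],[[0,0,0],0,0],[[0,0,0],0,0]]}}

```text
time: 12.32
tool_pos: [0.4589, 0.1297, 0.1929]
eef_rot: [-0.0, 0.444, 0.896, -0.0]
wrist_force: [0.6, -0.1, -0.2]
opening: 0.532
```

```bash
python3 - <<'E'
from rig import *; from h import *
s=state(); print("heading",heading(s),s["tool_pos"],s["opening"],s["wrist_force"],s["torque"])
w=snapshot("wrist"); sc=snapshot("scene"); np.savez("scene3.npz",**sc); np.savez("w3.npz",T=tool(s)@w["tool_from_camera"],**w)
for z in (.168,.18,.206,.1085,.094): print(z,proj(sc,[.4585,.129,z]))
e=cv2.resize(sc["color"][150:300,260:410],(400,400),interpolation=cv2.INTER_CUBIC)
ww=cv2.resize(w["color"][0:400,120:520],(400,400))
cv2.imwrite("pics/c4.png",np.hstack([e,ww])[...,::-1])
E
```

```text
heading 2.2220457460895346 [0.45885586 0.12970362 0.19285295] 0.5323226169391905 [ 0.61004799 -0.08220245 -0.21939585] [ 0.19182543 -0.05480688  0.06787757]
0.168 [331.24886747 209.32004371]
0.18 [331.42938849 205.25810603]
0.206 [331.82897634 196.26690387]
0.1085 [330.38829289 228.68399568]
0.094 [330.1868763  233.21610847]
```

View pics/c4.png

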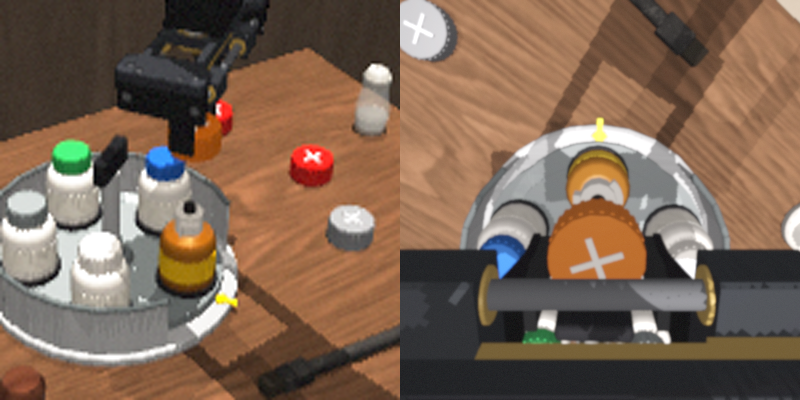

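Scene crop: the bottle is open, neck bare with its dark pad, at the yellow mark. The cap is level in the jaws straight above it. Handing in.

```bash
python3 -c "
from rig import *
print(sign_off()); s=state(); print(s['time'],s['tool_pos'],s['opening'])"
```

```text
the job is handed in; nothing more can be done
None
the job is handed in; nothing more can be done
```

The job is done and handed in at about 12.5 s. I turned the carousel one station clockwise by its handle (1.26 rad) and released it with the amber bottle at the yellow mark. Then I pressed the orange cap down about 6 mm until it bottomed, twisted it 1.6 rad anticlockwise with the press held, and lifted it straight off.

**Last checks:**
- **Pictures:** the cap is level in the jaws above the open bottle, and the bottle stands at the yellow mark. No bystander was touched as far as the pictures show; I did not measure their positions again.
- **Grip:** the jaws read 46 mm on a cap given as 48 mm, held steadily through the twist and lift.
- **Cap height:** the underside is at about 0.18 m, worked out from the tool pose. That is about 87 mm above the neck point and 72 mm above the bottle's mouth, since "8 cm above the bottle" could mean either.
- **Sideways position:** the tool is within about 1 mm of the bottle axis I measured.
- **Forces:** the highest force read was about 22 N in total (19 N straight up), while bottoming the cap, and it was near zero at the end.

No check failed or disagreed beyond the 2 mm gap in the jaw reading. `sign_off()` gives no verdict, and the state could not be read after it.

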